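# Index the dial and release the bush to the belt

## Robot

A 7-joint arm with a two-finger parallel gripper is mounted at the origin on the work surface. World frame = base frame: x ahead of the robot, y to its left, z up, the work surface at z = 0. Lengths are in m, angles in rad, forces in N, time in s.
With the tool pointing down it reaches from about 0.35 to 0.9 m from the base axis. Payload 7.2 kg.
Tool frame: the origin (TCP) lies between the finger pads; the fingertips stand 11 mm ahead of it and the grasp point (between the pads) lies 8 mm behind it (nose_length is the z of the fingertips in the tool frame, in m); z points along the fingers, y is the line along which they close (so a half turn about z gives the same grasp; the last joint's range is limited). The gripper opens to 85 mm and grips with 20 to 120 N. Pads are 22 mm wide; open, the fingers measure 114 mm over their backs; the gripper's body (76 mm by 85 mm) begins 54 mm behind the grasp point. The pads swing forward as they close: fully open they stand 13 mm farther back than shut.
Start: joints at [-1.319, 0.411, -0.013, 1.596, 0.006, 1.134, -0.082], TCP at [0.196, 0.593, 0.242] pointing down, gripper open.
Joint ranges: [-2.95, 2.95], [-0.29, 1.99], [-1.47, 1.44], [0.14, 2.54], [-1.03, 4.17], [0.13, 1.85], [-2.86, 2.86]. Speed limits (rad/s): [2.39, 2.39, 3.01, 3.01, 3.14, 3.14, 3.14].

## Interface

Orientations are given as [roll, pitch, yaw] about the fixed x, y, z axes, in that order (R = Rz(yaw) Ry(pitch) Rx(roll)).
In Python, from workcell import get_state, grab_frame, job_done, boxes_of, place_of, nose_length gives the robot as it stands.
- The arm moves only by the tool play_rows, never from a script. Its argument "targets" is a list of rows, each an object of numbers: "x", "y", "z": the shift along the tool's x, y, z in cm; "yaw": the turn about the tool's z in rad; "grip": the opening, from 0 (shut) to 1 (fully open). A call has exactly 8 rows; each row shifts and turns the commanded pose from where the row before left it, along the tool's axes as they then stand; what a row does not reach is not made up. A row lasts 1/12 s, in which the tool goes at most 41.7 mm and 7.16 degrees, less where a joint would pass 70% of its speed; a pose out of reach is approached as far as the arm can. A call is refused whole if a number of a shift passes 4.17 or a number of a turn 0.125, either way. A call with a gripper value outside its range is refused whole. The fingers move at their own pace and stop on an object; "newtons" is the grip in N (left out, the last holds). Time passes only in rows, so rows that do not move let the fingers close, or fill a call up. It gives the time, the measured TCP pose, the force, the opening and the grip force at its end, in the units of the state.
- get_state(): the state, without advancing time (a new reading comes with each control period).
- grab_frame(name): name is "side" or "top" or "wrist"; returns a dict with "img" (384x512x3 uint8, red, green, blue), "depth" (384x512 float32, m along the optical axis (not along the pixel's ray), 0 where there is no reading), "mtx" (3x3 intrinsics, pixels), "k1" (the pictures are not rectified: a ray, as slopes to the right and down, at radius r is drawn at 1 + k1 r^2 times it, then the intrinsics apply), "R" (3x3) and "t" (3): a world point X has camera coordinates R X + t. Camera axes: x right, y down, z forward; pixel columns grow to the right and rows downward; lengths in m; the calibration is good to about 2 mm. A picture is of the moment at which its call begins.
- job_done(): hands the job in; it is judged then, once.
Trained networks look in the newest picture that a camera, given by its name, has taken for a name from the list of things; names that differ only in an ending like _2 or _b are one class to them, and where a whole thing is asked for, a point or a joint stands for the part that bears it (a point fixed in the world has none). Each returns a list of dicts, best first, with "conf" (0 to 1); they miss things now and then, are a little off and sometimes report something else, mostly with a low value. They report only what shows in the picture. A call takes as long as a camera call.
- boxes_of(camera, label): "location" ([column, row] in pixels, amid what is visible of it).
- place_of(camera, label): "location" ([column, row] in pixels: a listed point, or the origin of a listed thing).
The state is a dict: "time": time; "q": joint angles; "joint_vel": joint speeds; "joint_efforts": joint torques, N m; "ee_pos": TCP position; "tcp_rot": TCP orientation; "wrist_force": force on the tool from outside, world axes, zero at the start; "moment": the same for the moment, N m; "width": finger opening in m; "grip_force": force on a finger pad.
Only numpy, scipy, OpenCV 4.12 (cv2) and the standard library are available. Lean on these libraries where they do the work, as an engineer would, in place of code of your own. Each camera call takes 0.05 s, during which the arm holds its last target. There are 200 camera calls.

## Task

Push on the blue arms of the three-armed dial with a fingertip and turn it, either way round, until the brass bush riding on it stands in line with the green mark at the mouth of the white belt; only then press the green button down to confirm, let it spring back, and move away. Push only on the dial's arms: do not touch or lift the bush or the white spacer riding in the nests, keep off the red and amber buttons, and leave everything else on the table where it is.

Things in the scene. Friction and masses are not known exactly. Their poses are not given: they have to be found in the camera images.
- brass_bush: brass lathed bush standing upright, 26 mm diameter and 30 mm tall (the top 8 mm narrows to 18 mm) in one of the dial's three nests; origin at the centre of its underside. It has about 2 mm of play each way in the nest
- white_spacer: white plastic lathed bush standing upright, 26 mm diameter and 30 mm tall (the top 8 mm narrows to 18 mm) in another of the nests; origin at the centre of its underside. The third nest is empty
- hub (a point): point on the dial's vertical axis, at the height of the arms' top faces (75 mm above the table). Three blue arms 120 degrees apart, each 40 mm wide, reaching 137 mm from the axis, 25 mm deep (50 to 75 mm above the table, free below down to the base plate). The hub is 68 mm across and 84 mm high, its nut 90 mm. The directions from here to the bush and to the spacer are those of two arms
- dock (a point): where the brass bush must come to stand: 117 mm from the axis, at the arms' top-face height, above a green line painted on the grey base plate (300 mm across, 12 mm thick). Each arm ends in a nest centred 117 mm from the axis: a square black rim, 40 mm outside, 10 mm high
- belt_mouth (a point): middle of the white belt's near end, 162 mm from the dial's axis, 75 mm above the table; the belt runs 240 mm straight outward from there, in the direction hub to dock. 74 mm wide with its side rails; green guides beside its mouth rise to 87 mm
- dial (a joint): the dial's angle, rad, growing anticlockwise seen from above; it reads 0 at the start, wherever the arms then point. It turns without stops as far as is needed, either way, with friction (about 0.25 N m, so about 3 N at 85 mm), and stays where it is left
- green_top (a point): centre of the top face of the green push button, 32 mm across, 23 mm above the table, in a round grey housing 48 mm across and 12 mm high; it is pressed straight down
- green (a joint): travel of the green button, m: 0 up, 0.007 fully down; it springs back. Fully down takes about 5 N; it counts as pressed from 4 mm on
- red (a joint): travel of the red button, m, same make as the green one
- amber (a joint): travel of the amber button, m, same make as the green one
- red_top (a point): centre of the top face of the red push button; the three buttons stand in a row about 90 mm apart, in an order that varies
- amber_top (a point): centre of the top face of the amber push button
- spare_bush: a spare brass bush of the same size, standing on the table; not part of the job
- mouse: black computer mouse, 100 x 58 x 32 mm; not part of the job
- oil_bottle: yellow bottle, 48 mm across, 130 mm tall; not part of the job
- screwdriver: orange-handled screwdriver, 190 mm long, lying flat; not part of the job
- parts_tray: black divided tray, 120 x 160 x 35 mm; not part of the job

How it is judged:
On the way, in this order (a step that is already met when the one before it is completed fails the run):
1. the brass bush stands at the dock and the dial is at rest (horizontal distance between brass_bush and dock below 0.012 m and velocity of joint dial between -0.03 and 0.03 rad/s), for 0.2 s.
2. the green button is pressed with the bush at the dock (value of joint green above 0.004 m and horizontal distance between brass_bush and dock below 0.012 m), for 0.05 s.
At the end, for the whole second after the job is handed in: The brass bush stands within 12 mm (horizontally) of the dock point with the dial at rest, both parts sit upright in their nests, and the green button has been pressed after that and has sprung back (all of step 1 and value of joint green below 0.0015 m and height (world z) of brass_bush between 0.072 and 0.079 m and angle between each of brass_bush, white_spacer's own z axis and vertical below 0.1 rad and height (world z) of white_spacer between 0.072 and 0.079 m); the robot touches nothing.
It fails at once if the green button is pressed before the brass bush is in line (value of joint green above 0.003 m and horizontal distance between brass_bush and dock above 0.014 m).
It fails at once if the red or amber button is pressed (value of joint any of red, amber above 0.002 m).
It fails at once if a part riding in a nest is lifted, tipped or knocked out (height (world z) of any of brass_bush, white_spacer above 0.081 m or height (world z) of any of brass_bush, white_spacer below 0.07 m or angle between any of brass_bush, white_spacer's own z axis and vertical above 0.3 rad).
It fails at once if the robot touches a part riding in a nest (contact force between any of the fingers, the arm and brass_bush above 1 N or contact force between any of the fingers, the arm and white_spacer above 1 N).
It fails at once if a thing that is not part of the job is moved by more than 20 mm (distance of any of spare_bush, mouse, oil_bottle, screwdriver, parts_tray from where it was at the start of the episode above 0.02 m).
It also fails if it takes over 51 s, if anything falls off the work surface, if the arm or the gripper's body presses on something with over 40 N, if the wrist force passes 120 N, or if a joint passes its speed limit or range.

## Working session

There is one attempt and no reset: what is moved stays moved. The work goes in short steps, Python scripts to look and compute and a tool call to move; the robot and the scene stay as the last step left them, time stands still between calls to the robot, and variables do not carry over. Pictures are saved under pics/ and viewed, at most 10 in all, crops included, and the job is handed in when it is done.

Besides the shell and the picture viewer there is one more tool, called after "Emit:" by a JSON object that holds its "op" and its "data". play_rows: Moves the arm, as the interface text tells. Its arguments: {"type":"object","properties":{"targets":{"type":"array","items":{"type":"object","properties":{"x":{"type":"number"},"y":{"type":"number"},"z":{"type":"number"},"yaw":{"type":"number"},"grip":{"type":"number"}}}},"newtons":{"type":"number"}},"required":["targets"]}

```bash
mkdir -p pics
cat > h.py <<'E'
import numpy as np, cv2
from workcell import *
def ray(f,uv):
    K=np.array(f["mtx"]);k=f["k1"]
    d=np.array([(uv[0]-K[0,2])/K[0,0],(uv[1]-K[1,2])/K[1,1]]);s=d.copy()
    for _ in range(20): s=d/(1+k*(s@s))
    R=np.array(f["R"]);t=np.array(f["t"])
    return -R.T@t, R.T@np.array([s[0],s[1],1])
def atz(f,uv,z):
    c,d=ray(f,uv); return c+d*(z-c[2])/d[2]
def pix(f,X):
    p=np.array(f["R"])@np.array(X)+np.array(f["t"]);s=p[:2]/p[2];s=s*(1+f["k1"]*(s@s))
    K=np.array(f["mtx"]);return K[0,0]*s[0]+K[0,2],K[1,1]*s[1]+K[1,2]
Z=dict(brass_bush=.075,white_spacer=.075,hub=.075,dock=.075,belt_mouth=.075,green_top=.023,red_top=.023,amber_top=.023,spare_bush=0,mouse=0,oil_bottle=0,screwdriver=0,parts_tray=0)
def save(f,n): cv2.imwrite("pics/"+n+".png",cv2.cvtColor(f["img"],cv2.COLOR_RGB2BGR))
E
python3 - <<'E'
from h import *
for c in("top","side"):
    f=grab_frame(c);save(f,c+"0");print(c,-np.array(f["R"]).T@f["t"])
    for n,z in Z.items():
        for r in place_of(c,n)[:2]: print(n,round(r["conf"],2),np.round(r["location"]),atz(f,r["location"],z).round(3)[:2])
s=get_state();print(s["time"],s["ee_pos"],s["tcp_rot"],s["width"],nose_length)
E
```

```text
top [0.45436879 0.05042162 1.3071814 ]
brass_bush 0.42 [247. 229.] [0.431 0.065]
white_spacer 0.65 [238. 162.] [0.627 0.085]
hub 0.81 [261. 192.] [0.538 0.022]
dock 0.82 [221. 197.] [0.526 0.137]
belt_mouth 0.83 [210. 196.] [0.529 0.171]
green_top 0.65 [370. 228.] [ 0.424 -0.31 ]
red_top 0.56 [374. 164.] [ 0.62 -0.33]
amber_top 0.64 [368. 196.] [ 0.521 -0.306]
spare_bush 0.49 [328. 233.] [ 0.411 -0.183]
mouse 0.59 [165. 250.] [0.371 0.318]
oil_bottle 0.55 [368. 198.] [ 0.516 -0.313]
screwdriver 0.61 [399. 146.] [ 0.675 -0.42 ]
parts_tray 0.96 [334. 116.] [ 0.778 -0.218]
parts_tray 0.44 [208. 198.] [0.53  0.183]
side [ 0.24676838 -1.06217679  0.79543627]
brass_bush 0.67 [208. 196.] [0.434 0.084]
white_spacer 0.4 [270. 189.] [0.622 0.079]
hub 0.94 [246. 208.] [ 0.526 -0.003]
dock 0.84 [238. 183.] [0.538 0.138]
belt_mouth 0.77 [232. 176.] [0.531 0.184]
green_top 0.71 [241. 300.] [ 0.438 -0.304]
red_top 0.63 [248. 205.] [0.557 0.083]
red_top 0.45 [320. 292.] [ 0.627 -0.324]
amber_top 0.45 [280. 294.] [ 0.531 -0.307]
spare_bush 0.7 [218. 277.] [ 0.408 -0.186]
spare_bush 0.57 [324. 296.] [ 0.642 -0.316]
mouse 0.75 [179. 183.] [0.375 0.309]
oil_bottle 0.63 [157. 163.] [0.316 0.469]
screwdriver 0.89 [354. 326.] [ 0.672 -0.428]
parts_tray 0.94 [361. 265.] [ 0.782 -0.235]
parts_tray 0.26 [353. 327.] [ 0.669 -0.43 ]
1.4 [0.19648239 0.59329876 0.24227835] [-3.14158063e+00  1.49691295e-05  2.82182791e+00] 0.08538016393034623 0.011
```

View pics/top0.png

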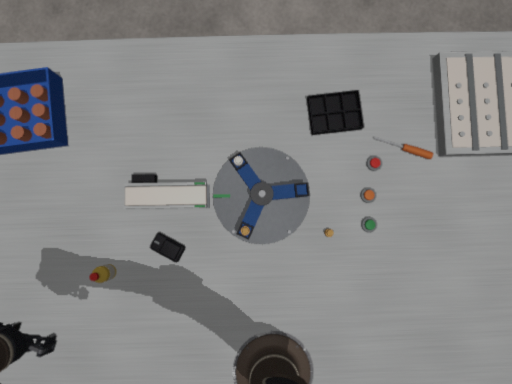

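View pics/side0.png

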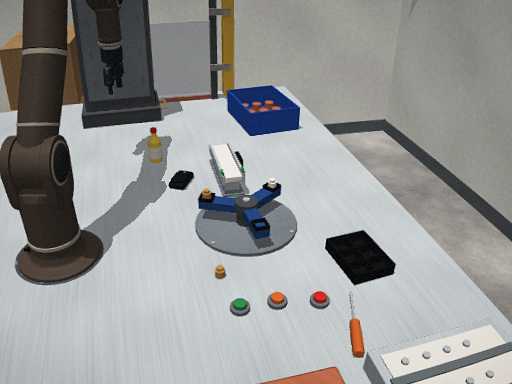

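Top view: hub at about (261,192), brass bush at (246,230) on the arm pointing to the lower left, white spacer at (238,161), empty nest at (302,190). The green mark and belt are to the left (221,196). Buttons from top to bottom are red (375,163), amber (368,195) and green (370,225), and the side view agrees. The dial needs about 60° clockwise, so I'll push the empty arm towards -x. First I'll close the gripper and cross over, refining the measurements as I go.

Emit:
{"op": "play_rows", "data": {"targets": [{"x":-1.5,"y":-1.2,"grip":0},{"x":-2.9,"y":-2.5,"grip":0},{"x":-2.9,"y":-2.5,"grip":0},{"x":-2.9,"y":-2.5,"grip":0},{"x":-2.9,"y":-2.5,"grip":0},{"x":-2.9,"y":-2.5,"grip":0},{"x":-2.9,"y":-2.5,"grip":0},{"x":-2.9,"y":-2.5,"grip":0}]}}

```text
$.targets[0]: bad value
```

Run:
```python
from h import *
s=get_state();print(s["time"],s["ee_pos"],s["tcp_rot"],s["q"],s["width"])
f=grab_frame("wrist");save(f,"w1");print(-np.array(f["R"]).T@f["t"])
for n in("brass_bush","white_spacer","hub","dock","belt_mouth"):
    for r in place_of("wrist",n)[:2]: print(n,round(r["conf"],2),np.round(r["location"]),atz(f,r["location"],Z[n]).round(3)[:2])
# plate circle from first top frame
im=cv2.imread("pics/top0.png");g=grab_frame("top");
cv2.imwrite("pics/topz.png",cv2.resize(im[130:260,180:400],None,fx=3.6,fy=3.6,interpolation=cv2.INTER_CUBIC))
hsv=cv2.cvtColor(im,cv2.COLOR_BGR2HSV).astype(int);gray=im.mean(2)
print(gray[170,290],gray[130,290])
# disc edge by radial gradient
pts=[]
for a in np.deg2rad(np.arange(0,360,3)):
    rr=np.arange(40,58,.25);u=261+rr*np.cos(a);v=195+rr*np.sin(a)
    p=cv2.remap(cv2.GaussianBlur(gray.astype(np.float32),(0,0),.8),u.astype(np.float32)[None],v.astype(np.float32)[None],1)[0]
    k=np.argmax(np.gradient(p))
    pts.append(atz(g,(u[k],v[k]),.012)[:2])
pts=np.array(pts);w=np.ones(len(pts),bool)
for _ in range(6):
    A=np.c_[2*pts[w],np.ones(w.sum())];x=np.linalg.lstsq(A,(pts[w]**2).sum(1),rcond=None)[0]
    R=np.sqrt(x[2]+x[:2]@x[:2]);e=np.abs(np.hypot(*(pts-x[:2]).T)-R);w=e<max(.004,np.median(e))
print("plate",x[:2],R,w.sum())
```

```text
1.4 [0.19648239 0.59329876 0.24227835] [-3.14158063e+00  1.49691295e-05  2.82182791e+00] [-1.31922264  0.41111168 -0.01269936  1.59622893  0.00561539  1.13430081
 -0.08220646] 0.08538016393034623
[0.12185556 0.61759092 0.37351292]
108.33333333333333 149.66666666666666
plate [0.53377635 0.02003206] 0.14948964254677802 103
```

View pics/w1.png

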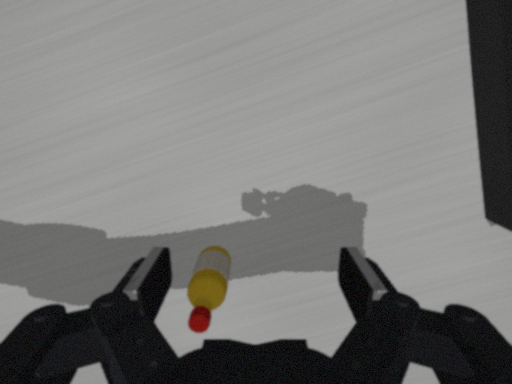

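The wrist view still shows the start area, with the oil bottle at (208,285), because the move was refused for missing keys. The plate fit puts the axis at (0.534, 0.020). I'll resend with every key present.

Emit:
{"op": "play_rows", "data": {"targets": [{"x":-1.5,"y":-1.2,"z":0,"yaw":0,"grip":0},{"x":-2.9,"y":-2.5,"z":0,"yaw":0,"grip":0},{"x":-2.9,"y":-2.5,"z":0,"yaw":0,"grip":0},{"x":-2.9,"y":-2.5,"z":0,"yaw":0,"grip":0},{"x":-2.9,"y":-2.5,"z":0,"yaw":0,"grip":0},{"x":-2.9,"y":-2.5,"z":0,"yaw":0,"grip":0},{"x":-2.9,"y":-2.5,"z":0,"yaw":0,"grip":0},{"x":-2.9,"y":-2.5,"z":0,"yaw":0,"grip":0}]}}

```text
time: 2.42
ee_pos: [0.3453, 0.3456, 0.2426]
tcp_rot: [3.141, 0.0, 2.822]
wrist_force: [0.7, 0.4, -0.5]
width: -0.0002
grip_force: 0.0
```

Run:
```python
from h import *
s=get_state();print(s["time"],s["ee_pos"],s["tcp_rot"],s["q"],s["width"])
f=grab_frame("wrist");save(f,"w2");print(-np.array(f["R"]).T@f["t"])
for n in("brass_bush","white_spacer","hub","dock","belt_mouth"):
    for r in place_of("wrist",n)[:2]: print(n,round(r["conf"],2),np.round(r["location"]),atz(f,r["location"],Z[n]).round(3)[:2])
```

```text
2.4167 [0.34534521 0.34559589 0.24255999] [3.14087623e+00 1.67300368e-04 2.82189336e+00] [-0.96865252  0.17525876  0.09578107  1.92376652 -0.01943128  1.04270878
  0.386547  ] -0.00021880162540451067
[0.27064706 0.36978147 0.37376896]
brass_bush 0.57 [ 62. 305.] [0.424 0.071]
dock 0.17 [ 61. 309.] [0.429 0.068]
```

View pics/topz.png

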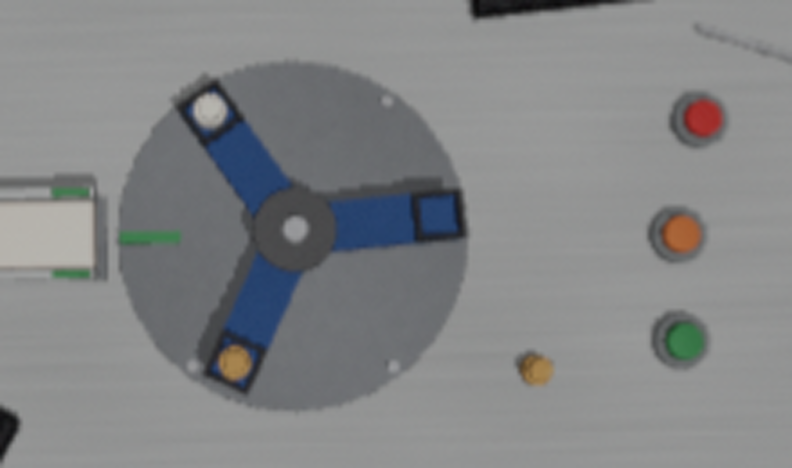

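Zoomed top view: nut at (295,229), empty nest centre at (438,215), bush top at (235,362), spacer top at (210,109), green line from (120,238) to (180,238), green button at (686,341).

Run:
```python
from h import *
f=grab_frame("top");H=np.array([.5338,.0200])
for n,p,z in (("line1",(120,238),.012),("line2",(180,238),.012),("beltend",(96,235),.075),("nut",(295,229),.09),("empty",(438,215.5),.085),("bush",(235,362),.105),("spacer",(210,109),.105),("green",(686,341),.023),("amber",(683,234),.023),("red",(704,117),.023)):
    X=atz(f,(p[0]/3.6+180-.36,p[1]/3.6+130-.36),z)[:2];d=X-H
    print(n,X.round(4),np.degrees(np.arctan2(d[1],d[0])).round(1),np.hypot(*d).round(4))
```

```text
line1 [0.5344 0.1666] 89.8 0.1466
line2 [0.5331 0.1156] 90.4 0.0956
beltend [0.5335 0.1803] 90.1 0.1603
nut [0.5331 0.0195] -144.2 0.0008
empty [ 0.5413 -0.0961] -86.3 0.1163
bush [0.4287 0.0699] 154.6 0.1163
spacer [0.6295 0.0848] 34.1 0.1156
green [ 0.434  -0.3098] -106.8 0.3445
amber [ 0.5245 -0.3113] -91.6 0.3315
red [ 0.6241 -0.3341] -75.7 0.3655
```

Measurements agree: axis (0.534, 0.020), bush at 154.5°, dock at 90.1°, so about -64.3° (clockwise). The empty arm is at -86°, and I'll enter on its +x side.

Emit:
{"op": "play_rows", "data": {"targets": [{"x":-2.9,"y":-2.4,"z":0,"yaw":0,"grip":0},{"x":-2.9,"y":-2.4,"z":0,"yaw":0,"grip":0},{"x":-2.9,"y":-2.4,"z":0,"yaw":0,"grip":0},{"x":-2.9,"y":-2.4,"z":0,"yaw":0,"grip":0},{"x":-2.9,"y":-2.4,"z":0,"yaw":0,"grip":0},{"x":-2.9,"y":-2.4,"z":0,"yaw":0,"grip":0},{"x":-2.9,"y":-2.4,"z":0,"yaw":0,"grip":0},{"x":-2.9,"y":-2.4,"z":0,"yaw":0,"grip":0}]}}

```text
time: 3.43
ee_pos: [0.5052, 0.092, 0.2423]
tcp_rot: [3.141, 0.0, 2.825]
wrist_force: [0.2, 0.1, 0.0]
width: 0.0001
grip_force: 0.0
```

Emit:
{"op": "play_rows", "data": {"targets": [{"x":-2.9,"y":-2.4,"z":0,"yaw":0,"grip":0},{"x":-2.9,"y":-2.4,"z":0,"yaw":0,"grip":0},{"x":-2.9,"y":-2.4,"z":0,"yaw":0,"grip":0},{"x":-2.9,"y":-2.4,"z":0,"yaw":0,"grip":0},{"x":-2.1,"y":-1.8,"z":0,"yaw":0,"grip":0},{"x":0,"y":0,"z":0,"yaw":-0.12,"grip":0},{"x":0,"y":0,"z":0,"yaw":-0.12,"grip":0},{"x":0,"y":0,"z":0,"yaw":-0.12,"grip":0}]}}

```text
time: 4.1
ee_pos: [0.5993, -0.0581, 0.2415]
tcp_rot: [3.142, -0.001, -3.094]
wrist_force: [-0.7, 0.3, -0.1]
width: 0.0
grip_force: 0.0
```

Run:
```python
from h import *
s=get_state();print(s["time"],s["ee_pos"],s["tcp_rot"],s["q"],s["width"])
f=grab_frame("wrist");save(f,"w3")
for n in("brass_bush","white_spacer","hub","dock","belt_mouth"):
    for r in place_of("wrist",n)[:1]: print(n,round(r["conf"],2),np.round(r["location"]),atz(f,r["location"],Z[n]).round(3)[:2])
```

```text
4.1 [ 0.59929002 -0.05812391  0.24146344] [ 3.14151614e+00 -1.08431405e-03 -3.09415735e+00] [-0.21988371  0.37933332  0.31652332  1.672059   -0.12886119  1.11181146
  1.75117202] 4.449959850159284e-05
brass_bush 0.68 [456. 126.] [0.537 0.14 ]
white_spacer 0.89 [382. 213.] [0.633 0.084]
dock 0.61 [457. 124.] [0.535 0.14 ]
belt_mouth 0.9 [498. 126.] [0.536 0.18 ]
```

View pics/w3.png

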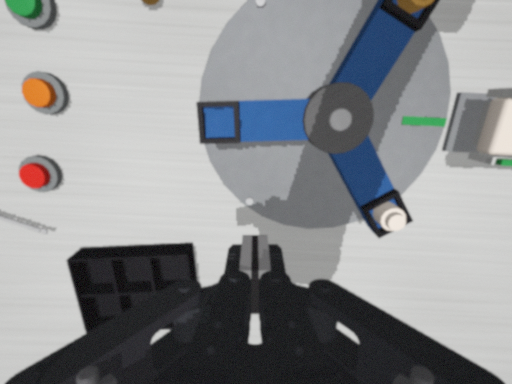

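The wrist view shows the fingers at (255,240), clear of the empty arm (200–305, 121) on its +x side, with the spacer at (392,218) and bush at (412,0) well away. I'll descend beside the arm.

Emit:
{"op": "play_rows", "data": {"targets": [{"x":0,"y":0,"z":3,"yaw":0,"grip":0},{"x":0,"y":0,"z":3.5,"yaw":0,"grip":0},{"x":0,"y":0,"z":3.5,"yaw":0,"grip":0},{"x":0,"y":0,"z":3.5,"yaw":0,"grip":0},{"x":0,"y":0,"z":2.8,"yaw":0,"grip":0},{"x":0,"y":0,"z":1.5,"yaw":0,"grip":0},{"x":0.5,"y":0,"z":0,"yaw":0,"grip":0},{"x":0.5,"y":0,"z":0,"yaw":0,"grip":0}]}}

```text
time: 5.07
ee_pos: [0.5881, -0.0594, 0.0638]
tcp_rot: [-3.141, -0.002, -3.102]
wrist_force: [0.7, -0.9, 0.7]
width: -0.0001
grip_force: 0.0
```

Emit:
{"op": "play_rows", "data": {"targets": [{"x":0.4,"y":0,"z":0,"yaw":0,"grip":0},{"x":0.3,"y":0,"z":0,"yaw":0,"grip":0},{"x":0.3,"y":0,"z":0,"yaw":0,"grip":0},{"x":0.3,"y":0,"z":0,"yaw":0,"grip":0},{"x":0.3,"y":0,"z":0,"yaw":0,"grip":0},{"x":0.3,"y":0,"z":0,"yaw":0,"grip":0},{"x":0.3,"y":0,"z":0,"yaw":0,"grip":0},{"x":0.2,"y":0,"z":0,"yaw":0,"grip":0}]}}

```text
time: 5.73
ee_pos: [0.5658, -0.0615, 0.0649]
tcp_rot: [-3.141, 0.003, -3.102]
wrist_force: [4.1, -3.3, -0.3]
width: 0.0001
grip_force: 2.1
```

```bash
cat > m.py <<'E'
from h import *
H=np.array([.5338,.0200])
def ang(X): d=np.array(X)[:2]-H; return np.degrees(np.arctan2(d[1],d[0]))%360,np.hypot(*d)
s=get_state();print(s["time"],np.round(s["ee_pos"],4),s["tcp_rot"][2],np.round(s["wrist_force"],1),"tcp",ang(s["ee_pos"]))
f=grab_frame("top");im=f["img"]
hsv=cv2.cvtColor(im,cv2.COLOR_RGB2HSV).astype(int)
def blob(m,n,z):
    k,l,st,c=cv2.connectedComponentsWithStats(m.astype(np.uint8))
    for i in range(1,k):
        X=atz(f,c[i],z); a=ang(X)
        if .09<a[1]<.14 and st[i,4]>8: print(n,st[i,4],X[:2].round(4),round(a[0],1),round(a[1],4))
blob((abs(hsv[...,0]-17)<8)&(hsv[...,1]>90)&(hsv[...,2]>90),"brass",.102)
blob((hsv[...,1]<40)&(hsv[...,2]>180),"white",.102)
for c,n in(("top","brass_bush"),("side","brass_bush"),("top","white_spacer")):
    if c=="side": f=grab_frame("side")
    else: f=grab_frame("top")
    for r in place_of(c,n)[:1]: X=atz(f,r["location"],.075);print(c,n,round(r["conf"],2),X[:2].round(3),np.round(ang(X),3))
E
python3 m.py
```

```text
5.7333 [ 0.5658 -0.0615  0.0649] -3.101910980238612 [ 4.1 -3.3 -0.3] tcp (np.float64(291.45396413641356), np.float64(0.08752561367589813))
brass 59 [0.4324 0.0768] 150.7 0.1162
white 29 [0.6358 0.0781] 29.7 0.1174
top brass_bush 0.54 [0.442 0.072] [1.50536e+02 1.05000e-01]
side brass_bush 0.37 [0.439 0.078] [1.48405e+02 1.11000e-01]
top white_spacer 0.54 [0.638 0.071] [25.927  0.116]
```

The dial has started turning: the bush is at 150.7° with about 60.6° to go. I'll push along the arc, yawing with the arm.

Emit:
{"op": "play_rows", "data": {"targets": [{"x":0.25,"y":-0.09,"z":0,"yaw":0.03,"grip":0},{"x":0.5,"y":-0.18,"z":0,"yaw":0.06,"grip":0},{"x":0.5,"y":-0.18,"z":0,"yaw":0.06,"grip":0},{"x":0.5,"y":-0.18,"z":0,"yaw":0.06,"grip":0},{"x":0.5,"y":-0.18,"z":0,"yaw":0.06,"grip":0},{"x":0.5,"y":-0.18,"z":0,"yaw":0.06,"grip":0},{"x":0.5,"y":-0.18,"z":0,"yaw":0.06,"grip":0},{"x":0.25,"y":-0.09,"z":0,"yaw":0.03,"grip":0}]}}

```text
time: 6.75
ee_pos: [0.5281, -0.0672, 0.0641]
tcp_rot: [3.141, -0.001, 2.759]
wrist_force: [3.9, 0.6, 1.0]
width: 0.0003
grip_force: 1.4
```

```bash
python3 m.py
```

```text
6.75 [ 0.5281 -0.0672  0.0641] 2.7590205413036397 [3.9 0.6 1. ] tcp (np.float64(266.23053879895485), np.float64(0.08739851125708076))
brass 59 [0.4663 0.1149] 125.4 0.1165
white 26 [0.651  0.0288] 4.3 0.1175
top brass_bush 0.73 [ 0.527 -0.291] [268.793   0.311]
side brass_bush 0.5 [0.472 0.122] [1.20996e+02 1.19000e-01]
top white_spacer 0.43 [0.652 0.033] [6.172 0.119]
```

Emit:
{"op": "play_rows", "data": {"targets": [{"x":0.25,"y":-0.09,"z":0,"yaw":0.03,"grip":0},{"x":0.5,"y":-0.18,"z":0,"yaw":0.06,"grip":0},{"x":0.5,"y":-0.18,"z":0,"yaw":0.06,"grip":0},{"x":0.5,"y":-0.18,"z":0,"yaw":0.06,"grip":0},{"x":0.5,"y":-0.18,"z":0,"yaw":0.06,"grip":0},{"x":0.5,"y":-0.18,"z":0,"yaw":0.06,"grip":0},{"x":0.5,"y":-0.18,"z":0,"yaw":0.06,"grip":0},{"x":0.25,"y":-0.09,"z":0,"yaw":0.03,"grip":0}]}}

```text
time: 7.77
ee_pos: [0.4931, -0.0602, 0.0646]
tcp_rot: [3.14, 0.002, 2.337]
wrist_force: [3.7, -0.2, -0.2]
width: -0.0001
grip_force: 1.4
```

```bash
python3 m.py
```

```text
7.7667 [ 0.4931 -0.0602  0.0646] 2.337035066948442 [ 3.7 -0.2 -0.2] tcp (np.float64(243.09366558188304), np.float64(0.08996090103657847))
brass 63 [0.5073 0.1331] 103.2 0.1161
white 26 [ 0.6463 -0.0155] 342.5 0.118
top brass_bush 0.56 [0.511 0.129] [101.562   0.112]
side brass_bush 0.22 [ 0.634 -0.48 ] [281.303   0.51 ]
top white_spacer 0.73 [0.378 0.295] [119.547   0.316]
```

Emit:
{"op": "play_rows", "data": {"targets": [{"x":0.25,"y":-0.09,"z":0,"yaw":0.03,"grip":0},{"x":0.4,"y":-0.14,"z":0,"yaw":0.05,"grip":0},{"x":0.4,"y":-0.14,"z":0,"yaw":0.05,"grip":0},{"x":0.4,"y":-0.14,"z":0,"yaw":0.05,"grip":0},{"x":0.25,"y":-0.09,"z":0,"yaw":0.03,"grip":0},{"x":0.15,"y":-0.05,"z":0,"yaw":0.02,"grip":0},{"x":0.1,"y":0,"z":0,"yaw":0,"grip":0},{"x":0,"y":0,"z":0,"yaw":0,"grip":0}]}}

```text
time: 8.78
ee_pos: [0.4755, -0.0492, 0.0643]
tcp_rot: [3.142, 0.0, 2.113]
wrist_force: [0.2, -1.3, 0.5]
width: -0.0001
grip_force: 1.2
```

```bash
python3 m.py
```

```text
8.7833 [ 0.4755 -0.0492  0.0643] 2.112658046408967 [ 0.2 -1.3  0.5] tcp (np.float64(229.89474416796367), np.float64(0.0904866086488237))
brass 63 [0.5333 0.1358] 90.2 0.1158
white 26 [ 0.6354 -0.0398] 329.5 0.1179
top brass_bush 0.56 [0.535 0.138] [89.26   0.118]
top white_spacer 0.5 [ 0.632 -0.034] [3.31188e+02 1.12000e-01]
```

The bush is at 90.2°, r = 116 mm, which is in line. I'll back off, rise, and cross to above the green button.

Emit:
{"op": "play_rows", "data": {"targets": [{"x":-0.5,"y":0,"z":0,"yaw":0,"grip":0},{"x":-1.0,"y":0,"z":0,"yaw":0,"grip":0},{"x":-0.7,"y":0,"z":-1,"yaw":0,"grip":0},{"x":0,"y":0,"z":-3,"yaw":0,"grip":0},{"x":0,"y":0,"z":-3,"yaw":0,"grip":0},{"x":0,"y":0,"z":-2,"yaw":0,"grip":0},{"x":-2.5,"y":-2.3,"z":0,"yaw":0,"grip":0},{"x":-2.5,"y":-2.3,"z":0,"yaw":0,"grip":0}]}}

```text
time: 9.8
ee_pos: [0.4744, -0.1336, 0.1555]
tcp_rot: [3.139, 0.0, 2.118]
wrist_force: [0.4, -0.0, -0.5]
width: 0.0002
grip_force: 0.0
```

Emit:
{"op": "play_rows", "data": {"targets": [{"x":-2.5,"y":-2.3,"z":0,"yaw":0,"grip":0},{"x":-2.5,"y":-2.3,"z":0,"yaw":0,"grip":0},{"x":-2.5,"y":-2.3,"z":0,"yaw":0,"grip":0},{"x":-2.5,"y":-2.3,"z":0,"yaw":0,"grip":0},{"x":-2.0,"y":-2.0,"z":0,"yaw":0,"grip":0},{"x":-1.0,"y":-1.2,"z":0,"yaw":0,"grip":0},{"x":0,"y":0,"z":0,"yaw":0,"grip":0},{"x":0,"y":0,"z":0,"yaw":0,"grip":0}]}}

```text
time: 10.47
ee_pos: [0.4329, -0.3107, 0.154]
tcp_rot: [-3.141, -0.001, 2.109]
wrist_force: [0.4, 0.6, -1.0]
width: -0.0003
grip_force: 0.0
```

```bash
python3 m.py
python3 - <<'E'
from h import *
f=grab_frame("wrist");save(f,"w4");s=get_state()
print(pix(f,[.434,-.31,.023]))
for c in("wrist","side"):
  g=f if c=="wrist" else grab_frame("side")
  for n in("green_top","amber_top","red_top"):
    for r in place_of(c,n)[:2]: print(c,n,round(r["conf"],2),np.round(r["location"]),atz(g,r["location"],.023).round(4)[:2])
R=cv2.Rodrigues(np.array([0,0,0.]))[0]
y=s["tcp_rot"][2];d=np.array([.434,-.31])-s["ee_pos"][:2]
print("tool shift cm",100*(d@[np.cos(y),np.sin(y)]),100*(d@[np.sin(y),-np.cos(y)]))
E
```

```text
10.4667 [ 0.4329 -0.3107  0.154 ] 2.1092899783885444 [ 0.4  0.6 -1. ] tcp (np.float64(253.032210687626), np.float64(0.34578431694485284))
brass 63 [0.5333 0.1358] 90.2 0.1158
white 26 [ 0.6354 -0.0398] 329.5 0.1179
top brass_bush 0.46 [0.529 0.126] [92.654  0.106]
top white_spacer 0.65 [ 0.633 -0.031] [3.32599e+02 1.11000e-01]
(np.float64(253.82283559748151), np.float64(188.1021434934107))
wrist green_top 0.89 [258. 187.] [ 0.4371 -0.3071]
wrist amber_top 0.75 [332. 231.] [ 0.5237 -0.3082]
side green_top 0.49 [241. 302.] [ 0.4364 -0.3088]
side amber_top 0.56 [276. 298.] [ 0.5187 -0.3164]
side red_top 0.62 [321. 294.] [ 0.6272 -0.3325]
tool shift cm -0.08788263555242176 -0.06959115841724695
```

View pics/w4.png

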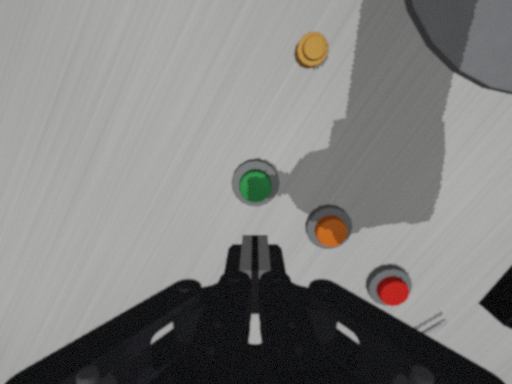

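The wrist view shows the green button top at (255,187), matching my prediction (254,188), and the tool is directly above it with amber (331,231) well to the side. The bush is still at 90.2°. Pressing now.

Emit:
{"op": "play_rows", "data": {"targets": [{"x":-0.1,"y":0.1,"z":3,"yaw":0,"grip":0},{"x":0,"y":0,"z":3,"yaw":0,"grip":0},{"x":0,"y":0,"z":3,"yaw":0,"grip":0},{"x":0,"y":0,"z":2,"yaw":0,"grip":0},{"x":0,"y":0,"z":0.7,"yaw":0,"grip":0},{"x":0,"y":0,"z":0.5,"yaw":0,"grip":0},{"x":0,"y":0,"z":0.4,"yaw":0,"grip":0},{"x":0,"y":0,"z":0,"yaw":0,"grip":0}]}}

```text
time: 11.88
ee_pos: [0.435, -0.3102, 0.0287]
tcp_rot: [3.141, -0.0, 2.112]
wrist_force: [-2.9, 1.0, 3.5]
width: 0.0002
grip_force: 2.0
```

Emit:
{"op": "play_rows", "data": {"targets": [{"x":0,"y":0,"z":0.1,"yaw":0,"grip":0},{"x":0,"y":0,"z":0.1,"yaw":0,"grip":0},{"x":0,"y":0,"z":0.1,"yaw":0,"grip":0},{"x":0,"y":0,"z":0,"yaw":0,"grip":0},{"x":0,"y":0,"z":0,"yaw":0,"grip":0},{"x":0,"y":0,"z":0,"yaw":0,"grip":0},{"x":0,"y":0,"z":0,"yaw":0,"grip":0},{"x":0,"y":0,"z":0,"yaw":0,"grip":0}]}}

```text
time: 12.55
ee_pos: [0.4355, -0.3105, 0.0269]
tcp_rot: [3.14, 0.001, 2.111]
wrist_force: [-5.8, 2.5, 16.4]
width: -0.0002
grip_force: 8.0
```

Tip at 15.9 mm with 16 N, so the button is on its stop. Now I'll lift away.

Emit:
{"op": "play_rows", "data": {"targets": [{"x":0,"y":0,"z":-0.5,"yaw":0,"grip":0},{"x":0,"y":0,"z":-1,"yaw":0,"grip":0},{"x":0,"y":0,"z":-3,"yaw":0,"grip":0},{"x":0,"y":0,"z":-3,"yaw":0,"grip":0},{"x":0,"y":0,"z":-3,"yaw":0,"grip":0},{"x":0,"y":0,"z":-3,"yaw":0,"grip":0},{"x":0,"y":0,"z":0,"yaw":0,"grip":0},{"x":0,"y":0,"z":0,"yaw":0,"grip":0}]}}

```text
time: 13.22
ee_pos: [0.4366, -0.3105, 0.1626]
tcp_rot: [3.138, 0.004, 2.112]
wrist_force: [0.7, -0.2, -0.8]
width: -0.0004
grip_force: 0.0
```

```bash
python3 m.py
python3 - <<'E'
from h import *
f=grab_frame("side");cv2.imwrite("pics/s5.png",cv2.cvtColor(cv2.resize(f["img"][150:350,130:380],None,fx=3,fy=3),cv2.COLOR_RGB2BGR))
E
```

```text
13.2167 [ 0.4366 -0.3105  0.1626] 2.112374040494503 [ 0.7 -0.2 -0.8] tcp (np.float64(253.62117605528704), np.float64(0.34452126287367746))
brass 63 [0.5333 0.1358] 90.2 0.1158
white 26 [ 0.6354 -0.0398] 329.5 0.1179
top brass_bush 0.47 [0.534 0.138] [89.971  0.118]
side brass_bush 0.47 [ 0.635 -0.037] [3.30533e+02 1.16000e-01]
top white_spacer 0.6 [ 0.633 -0.032] [3.32328e+02 1.12000e-01]
```

View pics/s5.png

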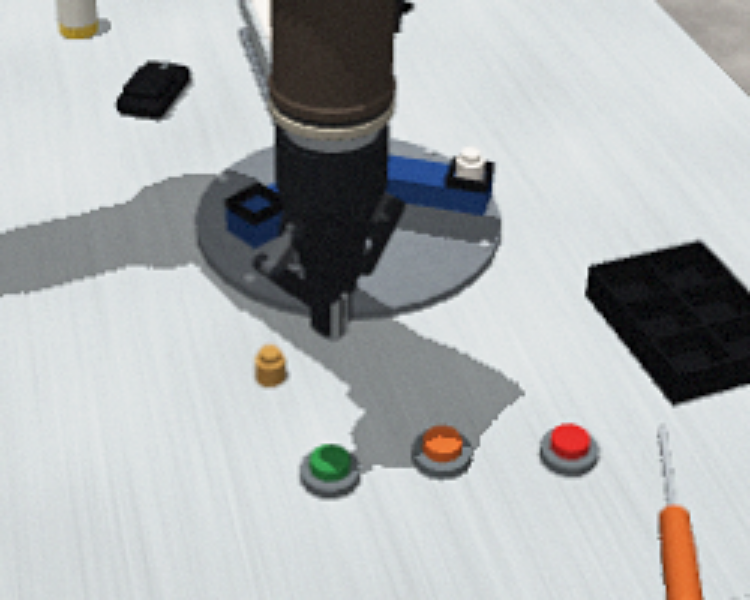

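The side crop shows the green button sprung back up at (330,462), the spacer upright at (470,163), the gripper clear, and nothing else disturbed. The top view still puts the bush at 90.2°.

```bash
python3 -c "
from workcell import *
print(job_done())"
```

```text
the job is handed in; nothing more can be done
None
```

I turned the dial about 64° clockwise until the brass bush stood in line with the green mark, pressed the green button fully and let it spring back, moved clear and handed the job in; no verdict was returned.

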